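Hang the rinsed glue mug on the free drying hook

ROBOT

A 6-joint arm with a two-finger parallel gripper is mounted at the origin on the work surface. World frame = base frame: x ahead of the robot, y to its left, z up, the work surface at z = 0. Lengths are in mm, angles in degrees, forces in N, time in s.
With the tool pointing down it reaches from about 425 to 950 mm from the base axis. Payload 3.5 kg.
Tool frame: the origin (TCP) lies midway between the tips of the shut fingers; the grasp point (between the pads) lies 19 mm behind it; z points along the fingers, y is the line along which they close (so a half turn about z gives the same grasp; the last joint's range is limited). The gripper opens to 85 mm and grips with 20 to 120 N. Pads are 22 mm wide; open, the fingers measure 114 mm over their backs; the gripper's body (76 mm by 85 mm) begins 54 mm behind the grasp point. The pads swing forward as they close: fully open they stand 13 mm farther back than shut.
Start: joints at [68.182, 16.404, 90.338, -0, 73.258, -8.594], TCP at [154.374, 657.096, 231.325] pointing down, gripper open.
Joint ranges: [-158.93, 158.93], [-51.34, 127.21], [12.03, 142.37], [-87.48, 267.48], [13.55, 161.25], [-162.69, 162.69]. Speed limits (degrees/s): [159.86, 159.86, 180, 180, 180, 180].

INTERFACE

Orientations are given as a 3x3 rotation matrix whose columns are the frame's x, y, z axes.
In Python, from rig import arm, capture, camera_model, job gives the robot as it stands. The module is installed in compiled form; this text tells all that it offers.
- The arm moves only by the tool carry_out, never from a script. Its argument "commands" is a list of rows, each a list of 4 numbers: the shift along the tool's x, y, z in cm, then the turn about the tool's z in degrees. In form: [[tx, ty, tz, yaw], ...]. A call has 1 to 8 rows; each row is the pose to reach, as a shift and turn from the pose commanded when the call began, along the tool's axes at that moment; what a row does not reach only later rows make up. A row lasts 1/10 s, in which the tool goes at most 50 mm and 8.59 degrees, less where a joint would pass 70% of its speed; a pose out of reach is approached as far as the arm can. A call with a gripper value outside its range is refused whole. "fingers" is the finger opening in cm, from 0 to 8.54, set as the call begins (left out, the last holds). The fingers move at their own pace and stop on an object; "newtons" is the grip in N (left out, the last holds). Time passes only in rows, so rows that repeat a pose let the fingers close. It gives the time, the measured TCP pose, the force, the opening and the grip force at its end, in the units of the state.
- arm.get_state(): the state, without advancing time (a new reading comes with each control period).
- capture(name): name is "scene" or "top" or "wrist"; returns the picture (400x640x3 uint8, red, green, blue); there is no depth.
- camera_model(name): a dict with "fov_y" (degrees; the focal length in pixels is half the picture's height over the tangent of half this angle, whatever the lens; pixels are square), "cx", "cy" (the principal point, pixels), "R" (3x3) and "t" (3): a world point X has camera coordinates R X + t; the wrist camera has in their place "hand_eye" (4x4, takes a point from camera to tool coordinates, whose origin is the TCP and whose axes are the flange's). Camera axes: x right, y down, z forward; pixel columns grow to the right and rows downward; lengths in mm; the calibration is good to about 2 mm. The wrist camera is an equidistant fisheye: a pixel r from the principal point sees the ray r / f radians off the axis. A picture is of the moment at which its call begins: read the wrist's pose just before it. camera_model takes no time and is no camera call.
- job.hand_in(): hands the job in; it is judged then, once.
The state is a dict: "t": time; "joint_positions": joint angles; "qd": joint speeds; "joint_torque": joint torques, N m; "tool_pos": TCP position; "tcp_rot": TCP orientation; "force": force on the tool from outside, world axes, zero at the start; "moment": the same for the moment, N m; "finger_gap": finger opening in mm; "finger_force": force on a finger pad.
Only numpy, scipy, OpenCV 4.12 (cv2) and the standard library are available. Lean on these libraries where they do the work, as an engineer would, in place of code of your own. Each camera call takes 0.05 s, during which the arm holds its last target. There are 200 camera calls.

TASK

Take the green mug out of the wooden caddy, stand it upright in the middle of the cork mat and let go of it there so that you can take it again another way, then hang it by its handle on the empty hook, the peg through the handle, and leave it hanging there. Leave the blue mug in the caddy and all the other things on the bench where they are.

Things in the scene. Friction and masses are not known exactly. Their poses are not given: they have to be found in the camera images.
- green_mug: Green steel mug, to be hung: 66 mm diameter, 90 mm high, open top, about 0.2 kg. Origin at the centre of its underside, z up. Square wooden handle on its -x side: strap 14 mm wide (along y), 6 mm thick, round a loop open along y, which spans 33 to 65 mm from the mug's axis and 25 to 75 mm above the underside; the handle's outside is 71 mm from the axis, its top 81 mm up.
- green_mug_loop (a point): Centre of the opening of the green mug's handle, at (-49, 0, 50) mm in the mug's frame; axes as the mug's.
- blue_mug: Blue mug of the same shape and size, which stays in the caddy.
- caddy: Fixed pale wooden caddy 95 x 196 mm, front to -x, origin under its middle. Two pockets 80 mm wide, centres at y +50 and -50 mm, floor 5 mm up. Back and side walls 92 mm high end at x -22 mm; front open but for a 12 mm lip. A mug in each (either way round), handle out of the front, rim 3 mm over the walls: only the handle can be gripped there.
- mat: Fixed square cork mat, 130 x 130 x 4 mm, lying flat. Origin at the centre of its underside.
- free_stand: Fixed drying stand with the empty hook; origin under its post. Dark round foot (radius 55, height 16 mm), steel post (radius 7, height 207 mm), level flat brass peg (6 mm wide, 14 mm tall, middle 200 mm up) running from the post along the stand's -x for 107 mm; its end turns up, 107 to 114 mm out, top at 218 mm.
- free_stand_peg (a point): Point in the middle of the section of the empty peg, 55 mm out from the post, 200 mm up; axes as the stand's (peg points to -x).
- full_stand: The same stand, its peg taken by a fixed flat yellow template (66 mm wide, 6 mm thick, from 70 to 217 mm up, 60 mm out from the post). Origin under its post.
- glue_bottle: White bottle, 60 mm diameter, 170 mm high, standing; origin at the centre of its underside. Bystander.
- brush_jar: White jar with three brushes upright in it, 72 mm diameter, 175 mm high; origin at the centre of its underside. Bystander.
- plane: Hand plane, 190 mm along its x, 56 mm wide, 65 mm high; origin at the centre of its sole. Bystander.
- tape_spool: Orange spool, 60 mm diameter, 44 mm high; origin at the centre of its underside. Bystander.
- sanding_block: Wooden sanding block 100 x 60 x 28 mm; origin at the centre of its underside. Bystander.
There are look-alikes about, which are no part of the job. Several things have the shape of the green_mug; the one meant has the colours described above.

How it is judged (in metres and radians):
On the way:
1. the green mug stands upright on the cork mat, its axis within 30 mm of the mat's centre, let go of and still (horizontal distance between green_mug and mat below 0.03 m and angle between green_mug's own z axis and vertical below 0.1 rad and height (world z) of green_mug below 0.012 m and contact force between green_mug and the fingers below 0.1 N and linear speed of green_mug below 0.03 m/s), for 0.2 s.
At the end, for the whole second after the job is handed in: The green mug hangs released on the empty hook: the peg runs through its handle, the loop's centre within 28 mm sideways and 32 mm below to 5 mm above the peg's middle, 45 mm or less along it from the peg point, carried by the stand; it may still swing a little (under 0.5 m/s) (x of green_mug_loop in the frame of free_stand_peg between -0.045 and 0.045 m and y of green_mug_loop in the frame of free_stand_peg between -0.028 and 0.028 m and z of green_mug_loop in the frame of free_stand_peg between -0.032 and 0.005 m and contact force between green_mug and free_stand above 0.4 N and contact force between green_mug and the fingers below 0.1 N and linear speed of green_mug below 0.5 m/s); the robot touches nothing.
It fails at once if the blue mug is moved by more than 30 mm (distance of blue_mug from where it was at the start of the episode above 0.03 m).
It fails at once if another thing on the bench (bottle, jar, plane, spool, block) is moved by more than 30 mm (distance of any of glue_bottle, brush_jar, plane, tape_spool, sanding_block from where it was at the start of the episode above 0.03 m).
It also fails if it takes over 67 s, if anything falls off the work surface, if the arm or the gripper's body presses on something with over 40 N, if the wrist force passes 120 N, or if a joint passes its speed limit or range.

## Working session

There is one attempt and no reset: what is moved stays moved. The work goes in short steps, Python scripts to look and compute and a tool call to move; the robot and the scene stay as the last step left them, time stands still between calls to the robot, and variables do not carry over. Pictures are saved under pics/ and viewed, at most 10 in all, crops included, and the job is handed in when it is done.

Besides the shell and the picture viewer there is one more tool, called after ">>>" by a JSON object that holds its "method" and its "body", one argument or row to a line. carry_out: Moves the arm, as the interface text tells. Its arguments: {"type":"object","properties":{"commands":{"type":"array","items":{"type":"array","items":{"type":"number"}}},"fingers":{"type":"number"},"newtons":{"type":"number"}},"required":["commands"]}

```bash
mkdir -p pics
python3 - <<'E'
from rig import arm,capture,camera_model
import cv2,numpy as np
s=arm.get_state();print(s)
for n in("scene","top"):
    im=capture(n);cv2.imwrite(f"pics/{n}0.png",im[...,::-1]);print(n,camera_model(n))
print(camera_model("wrist"))
E
```

```text
{'t': 0.0, 'joint_positions': array([ 6.81836499e+01,  1.64537961e+01,  9.04231586e+01,  8.41914302e-05,
        7.32563493e+01, -8.59348993e+00]), 'qd': array([ 0.04750047, -0.03110621,  0.0340427 , -0.00153944,  0.03106082,
        0.02733345]), 'joint_torque': array([ 1.07757191e-03, -4.05989099e+01, -2.92625302e+01, -1.50784708e-04,
        5.93170829e-03, -7.40236725e-07]), 'tool_pos': array([154.11540591, 656.50286527, 229.93970527]), 'tcp_rot': array([[-9.73487468e-01,  2.28738714e-01, -8.65944427e-04],
       [ 2.28740087e-01,  9.73485136e-01, -2.15943872e-03],
       [ 3.49036793e-04, -2.30026273e-03, -9.99997293e-01]]), 'force': array([-0.25731676,  0.56377371,  0.50358287]), 'moment': array([0.05970617, 0.0117238 , 0.01255409]), 'finger_force': 0.0, 'finger_gap': 85.34928474905884}
scene {'fov_y': 57.36859858370869, 'cx': 321.8916377293519, 'cy': 192.03377402992095, 'R': array([[ 0.21207735,  0.97722495, -0.00738837],
       [ 0.52580425, -0.12047626, -0.8420305 ],
       [-0.82374334,  0.17469076, -0.53937932]]), 't': array([-141.54156703, -178.27890529, 1452.80438408])}
top {'fov_y': 51.41325918593194, 'cx': 315.007125568957, 'cy': 191.55405560353714, 'R': array([[-0.02645614, -0.99952747, -0.01564937],
       [-0.9853155 ,  0.02871519, -0.16831164],
       [ 0.16868149,  0.01096669, -0.9856096 ]]), 't': array([  47.85048493,  569.59020416, 1078.21108606])}
{'fov_y': 65.70646984690485, 'cx': 320.2589125491766, 'cy': 200.56545890837194, 'hand_eye': array([[-5.69165938e-05, -9.63387057e-01, -2.68114483e-01,
         6.79970792e+01],
       [ 9.99999799e-01, -2.24334798e-04,  5.93793581e-04,
        -9.72948240e-02],
       [-6.32200458e-04, -2.68114395e-01,  9.63386875e-01,
        -1.42001816e+02],
       [ 0.00000000e+00,  0.00000000e+00,  0.00000000e+00,
         1.00000000e+00]])}
```

View pics/scene0.png

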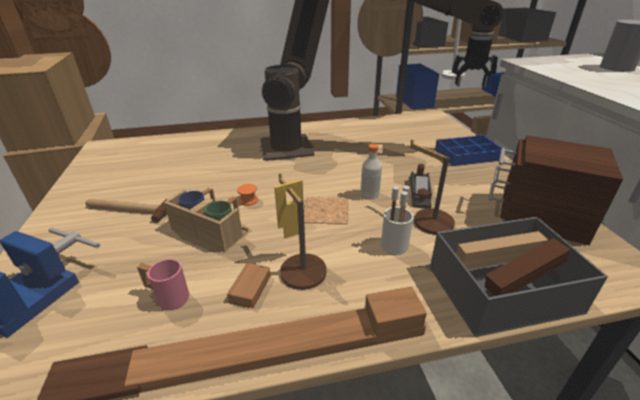

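View pics/top0.png

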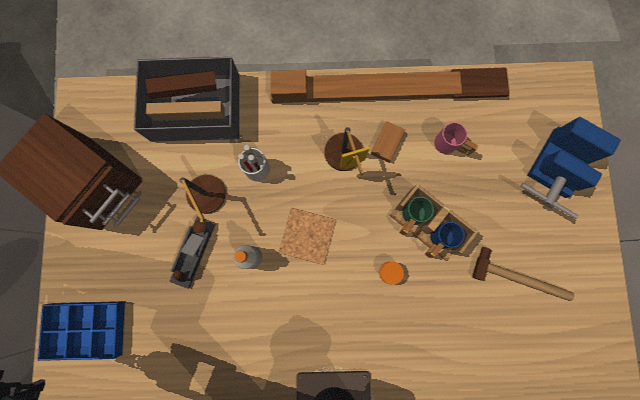

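The scene view shows the green mug at (218,210) in the caddy, with the blue one beside it. In the top view the green mug is at (419,210), blue at (452,235), the mat at (307,237), and the free stand's foot at (207,195) with its peg running down to about (203,220). I'll enlarge the caddy and the stand.

```bash
cat > h.py <<'E'
import numpy as np,cv2
from rig import arm,capture,camera_model
def ray(n,uv,s=None):
    m=camera_model(n);f=200/np.tan(np.radians(m["fov_y"]/2));d=(np.array(uv,float)-[m["cx"],m["cy"]])/f
    if n!="wrist":
        R=np.array(m["R"]);return -R.T@m["t"],R.T@np.append(d,1)
    H=np.array(m["hand_eye"]);a=np.hypot(*d);v=np.append(d/a*np.sin(a),np.cos(a)) if a>1e-9 else np.array([0,0,1.])
    Q=np.array(s["tcp_rot"]);return s["tool_pos"]+Q@H[:3,3],Q@H[:3,:3]@v
def onz(n,uv,z,s=None):
    o,d=ray(n,uv,s);return o+d*(z-o[2])/d[2]
def proj(n,X,s=None):
    m=camera_model(n);f=200/np.tan(np.radians(m["fov_y"]/2))
    if n!="wrist": c=np.array(m["R"])@X+m["t"];return f*c[:2]/c[2]+[m["cx"],m["cy"]]
    H=np.array(m["hand_eye"]);p=np.array(s["tcp_rot"]).T@(np.array(X)-s["tool_pos"]);c=H[:3,:3].T@(p-H[:3,3])
    r=np.hypot(*c[:2]);return c[:2]/r*f*np.arctan2(r,c[2])+[m["cx"],m["cy"]]
def tri(a,b):
    (o,d),(p,e)=a,b;k=np.linalg.lstsq(np.c_[d,-e],p-o,rcond=None)[0];A=o+k[0]*d;B=p+k[1]*e;return (A+B)/2,np.linalg.norm(A-B)
E
python3 - <<'E'
from h import *
im=cv2.imread("pics/top0.png");sc=cv2.imread("pics/scene0.png")
def crop(i,x,y,w,h,k):return cv2.resize(i[y:y+h,x:x+w],None,fx=k,fy=k,interpolation=cv2.INTER_CUBIC)
a=crop(im,380,180,100,75,4);b=crop(im,165,165,100,75,4);c=crop(sc,390,130,100,75,4);d=crop(sc,150,180,100,75,4)
cv2.imwrite("pics/z.png",np.vstack([np.hstack([a,b]),np.hstack([d,c])]))
for n,i in(("top",im),):
    hsv=cv2.cvtColor(i,cv2.COLOR_BGR2HSV)
    for nm,lo,hi,z in(("green",(60,70,20),(90,255,255),95),("blue",(105,90,20),(125,255,255),95)):
        m=cv2.inRange(hsv,lo,hi);k,L,S,C=cv2.connectedComponentsWithStats(m)
        for j in range(1,k):
            if S[j,4]>150:print(nm,S[j],C[j],onz(n,C[j],z))
print("mat",[onz("top",p,4).round() for p in((290,208),(336,217),(326,264),(279,253))])
print("foot",onz("top",(207,195),16),"pegend?",onz("top",(203,220),218),onz("top",(182,180),207))
E
```

```text
green [403 197  31  28 596] [418.33221477 209.78187919] [ 507.52839374 -232.70393669   95.        ]
blue [ 528  117   92   81 3880] [573.27551546 155.4064433 ] [ 638.87403404 -645.51472684   95.        ]
blue [431 222  34  26 598] [448.24080268 234.74749164] [ 441.59152168 -304.03614162   95.        ]
blue [  38  302   87   59 4629] [ 81.18837762 330.70209548] [229.75767889 620.35351998  95.        ]
mat [array([534., 104.,   4.]), array([505., -24.,   4.]), array([376.,   8.,   4.]), array([410., 136.,   4.])]
foot [575.3152398  334.93426523  16.        ] pegend? [483.33570106 287.38271222 218.        ] [580.22428307 341.83292659 207.        ]
```

View pics/z.png

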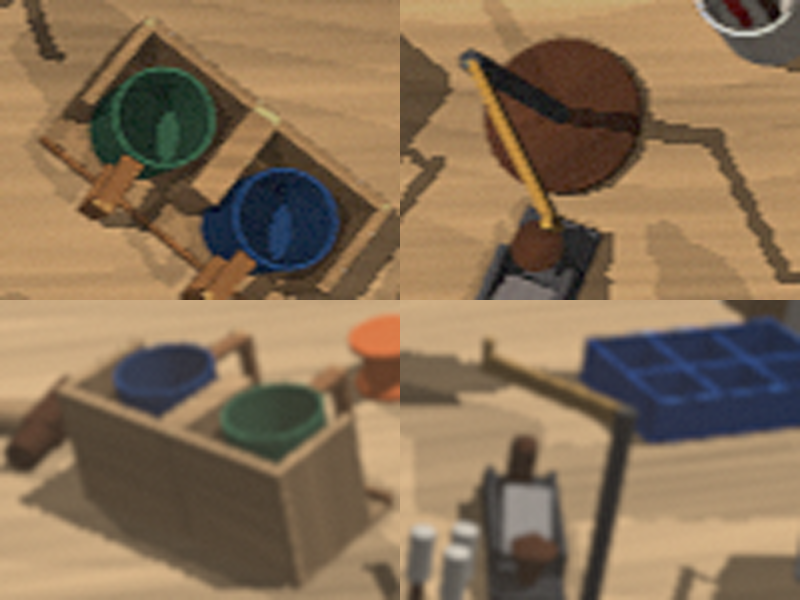

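The crop shows the green rim centred at (420.8,209.3), blue at (451.2,234.8), the post top at (182,180) and the peg tip at (202,220). Both handles point down and to the left, out of the caddy's front.

Run:
```python
from h import *
g=onz("top",(420.6,209),95);b=onz("top",(451,234.5),95);v=(g-b)[:2];print("g",g,"b",b,np.hypot(*v),np.degrees(np.arctan2(v[1],v[0])))
h=onz("top",(380+103/4-.4,180+193/4-.4),86);w=(h-g)[:2];print("handle",h,np.hypot(*w),np.degrees(np.arctan2(w[1],w[0])))
print("foot",onz("top",(165+163/4-.4,165+116/4-.4),16))
p=onz("top",(181.8,179.8),207);e=onz("top",(201.7,219.7),218);print(p,e,(e-p),np.hypot(*(e-p)[:2]),np.degrees(np.arctan2(*(e-p)[1::-1])))
# scene check of the peg
s1=(390+490/4-100-.4,130+(345-300)/4-.4);s0=(390+(622-400)/4-.4,130+(412-300)/4-.4)
print(tri(ray("top",(201.7,219.7)),ray("scene",s1)),tri(ray("top",(181.8,179.8)),ray("scene",s0)))
i=cv2.imread("pics/top0.png")
```

```text
g [ 509.38390309 -238.64670148   95.        ] b [ 442.02548677 -311.06135789   95.        ] 98.89913403136806 47.07175061081121
handle [ 462.7911031  -198.37070362   86.        ] 61.58770180727987 139.15903303145478
foot [579.42688617 339.64405274  16.        ]
[580.71773681 342.31826183 207.        ] [484.10648968 290.37468464 218.        ] [-96.61124713 -51.94357719  11.        ] 109.6898732048289 -151.73505433486883
(array([484.49890282, 291.38310766, 213.70617989]), np.float64(0.45895842731593867)) (array([580.2127867 , 340.93382836, 205.69113565]), np.float64(3.6988105767434547))
```

```bash
cat > d.py <<'E'
import sys,numpy as np
from rig import arm
# usage: d.py x y z yangle(deg) -> tool row (cm, deg)
s=arm.get_state();x=np.array([float(a) for a in sys.argv[1:4]]);Q=np.array(s["tcp_rot"])
a=np.degrees(np.arctan2(Q[1,1],Q[0,1]));print("at",s["tool_pos"].round(1),"yang",a.round(1),"row",(Q.T@(x-s["tool_pos"])/10).round(2),"yaw",(a-float(sys.argv[4])).round(2))
E
python3 d.py 400 300 300 47.5
python3 - <<'E'
from h import *
im=cv2.imread("pics/top0.png");
print("jar",onz("top",(252,160),170),"bottle cap",onz("top",(240,256),170),"full",onz("top",(345,152),16))
E
```

```text
at [154.2 656.5 230. ] yang 76.8 row [-32.09 -29.1   -6.94] yaw 29.28
jar [632.95908085 183.13972205 170.        ] bottle cap [400.82906489 211.7275922  170.        ] full [687.53255576 -55.64653304  16.        ]
```

>>> {"method": "carry_out", "body": {
  "commands": [
    [0,0,-7,0],
    [-10,-9,-7,8],
    [-21,-19,-7,16],
    [-32,-29,-7,24],
    [-32,-29,-7,29.3],
    [-32,-29,-7,29.3],
    [-32,-29,-7,29.3],
    [-32,-29,-7,29.3]
  ],
  "fingers": 5
}}

```text
t: 0.9
tool_pos: [353.2, 367.7, 298.5]
tcp_rot: [[-0.737, 0.676, -0.0], [0.676, 0.737, -0.0], [0.0, -0.0, -1.0]]
force: [1.4, 0.2, 0.1]
finger_gap: 50.0
finger_force: 0.0
```

```bash
python3 d.py 466 -200 260 47.5
```

```text
at [353.2 367.7 298.5] yang 47.5 row [-46.67 -34.23   3.86] yaw 0.0
```

>>> {"method": "carry_out", "body": {
  "commands": [
    [-5,-2,0,0],
    [-10,-5,0,0],
    [-15,-8,0,0],
    [-19,-11,0,0],
    [-23,-14,0,0],
    [-27,-17,0,0],
    [-31,-20,0,0],
    [-35,-23,0,0]
  ]
}}

```text
t: 1.7
tool_pos: [451.1, -18.4, 298.6]
tcp_rot: [[-0.737, 0.676, 0.0], [0.676, 0.737, 0.0], [-0.0, 0.0, -1.0]]
force: [0.8, 0.9, -0.3]
finger_gap: 49.9
finger_force: 0.0
```

```bash
python3 d.py 466 -200 230 47.5
```

```text
at [451.1 -18.4 298.6] yang 47.5 row [-13.37 -12.37   6.86] yaw -0.03
```

>>> {"method": "carry_out", "body": {
  "commands": [
    [-3,-3,2,0],
    [-6,-6,4,0],
    [-9,-8,5,0],
    [-12,-11,6.8,0],
    [-12,-11,6.8,0],
    [-12,-11,6.8,0],
    [-12,-11,6.8,0]
  ]
}}

```text
t: 2.4
tool_pos: [465.6, -178.0, 231.1]
tcp_rot: [[-0.737, 0.676, 0.0], [0.676, 0.737, 0.0], [0.0, 0.0, -1.0]]
force: [-0.1, 1.0, 0.6]
finger_gap: 50.1
finger_force: 0.0
```

Run:
```python
from h import *
s=arm.get_state();im=capture("wrist")[...,::-1].copy();cv2.imwrite("pics/w1.png",im);print(s["tool_pos"],s["qd"].round(1))
a=np.radians(137.5);g=np.array([509.4,-238.6,0]);
for r,z in((0,95),(33,95),(-33,95),(71,86),(33,86)):print(r,proj("wrist",g+[r*np.cos(a),r*np.sin(a),z],s).round())
```

```text
[ 465.57573575 -178.00303646  231.07620333] [ 0.9 -0.8 -0.2 -0.1 -0.2  0. ]
0 [305. 262.]
33 [305. 231.]
-33 [306. 290.]
71 [304. 191.]
33 [305. 228.]
```

View pics/w1.png

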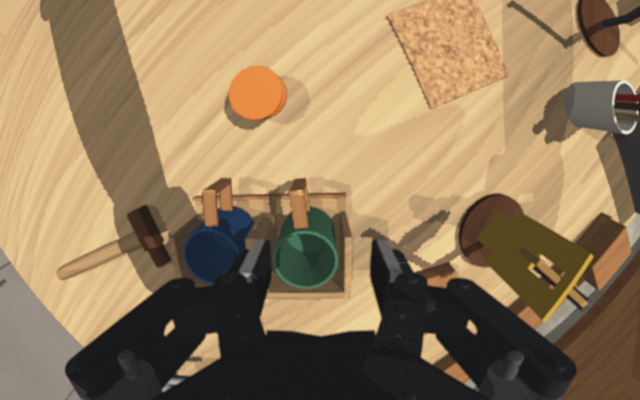

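The wrist view matches the prediction: the green rim is at (306,261). The handle top is near column 300, slightly left of the predicted 305, so I'll zoom in.

Run:
```python
import cv2
im=cv2.imread("pics/w1.png");cv2.imwrite("pics/w1z.png",cv2.resize(im[170:295,260:360],None,fx=4.8,fy=4.8,interpolation=cv2.INTER_CUBIC))
```

```text
(no output)
```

View pics/w1z.png

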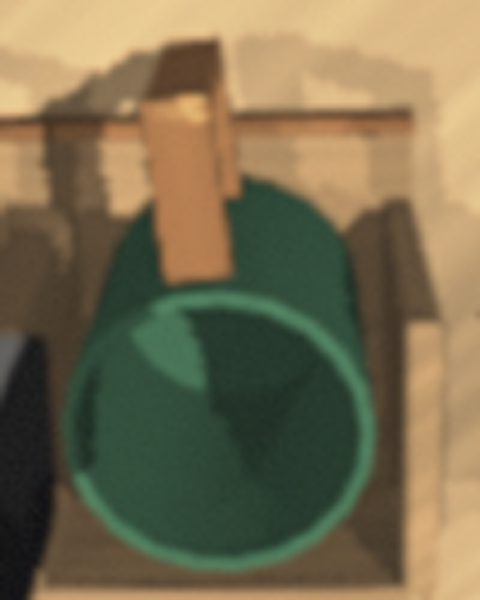

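Zoomed, the handle's top strap runs from (198,278) to (179,100), and the rim centre is at (220,430). So the handle is turned a few degrees.

Run:
```python
from h import *
s=arm.get_state()
f=lambda u,v,z:onz("wrist",(260+u/4.8-.4,170+v/4.8-.4),z,s)
g=f(220,431,95);i=f(198,278,86);o=f(179,100,86)
print(g,i,o)
for a,b in((g,i),(i,o),(g,o)):
    w=(b-a)[:2];print(np.hypot(*w),np.degrees(np.arctan2(w[1],w[0])))
```

```text
[ 507.87185724 -236.32126217   95.        ] [ 482.19218146 -218.82279054   86.        ] [ 452.20142028 -195.61232924   86.        ]
31.074784910753863 145.7289636815598
37.923228638817505 142.26298183909742
68.96676570501482 143.82391163790774
```

```bash
python3 d.py 462 -202.8 52 53.5
```

```text
at [ 465.8 -177.8  231.4] yang 47.5 row [-1.4  -2.11 17.94] yaw -5.95
```

>>> {"method": "carry_out", "body": {
  "commands": [
    [-1.4,-2.1,0,-6],
    [-1.4,-2.1,4,-6],
    [-1.4,-2.1,8,-6],
    [-1.4,-2.1,12,-6],
    [-1.4,-2.1,15,-6],
    [-1.4,-2.1,17.9,-6],
    [-1.4,-2.1,17.9,-6],
    [-1.4,-2.1,17.9,-6]
  ]
}}

```text
t: 3.25
tool_pos: [462.2, -203.0, 52.7]
tcp_rot: [[-0.805, 0.594, 0.0], [0.594, 0.805, -0.0], [-0.001, 0.0, -1.0]]
force: [0.3, -0.6, -0.4]
finger_gap: 49.5
finger_force: 0.0
```

>>> {"method": "carry_out", "body": {
  "commands": [
    [0,0,0,0],
    [0,0,0,0],
    [0,0,0,0],
    [0,0,0,0],
    [0,0,0,0],
    [0,0,0,0]
  ],
  "fingers": 0,
  "newtons": 80
}}

```text
t: 3.85
tool_pos: [462.8, -204.3, 53.9]
tcp_rot: [[-0.804, 0.595, 0.002], [0.595, 0.804, -0.001], [-0.003, 0.0, -1.0]]
force: [-1.3, 2.2, 6.9]
finger_gap: 12.2
finger_force: 77.8
```

>>> {"method": "carry_out", "body": {
  "commands": [
    [0,0,-1,0],
    [0,0,-3,0],
    [0,0,-5.5,0],
    [0,0,-8,0],
    [0,0,-10.5,0],
    [0,0,-13,0],
    [0,0,-13,0],
    [0,0,-13,0]
  ]
}}

```text
t: 4.65
tool_pos: [461.4, -203.5, 181.7]
tcp_rot: [[-0.804, 0.595, 0.0], [0.595, 0.804, -0.0], [-0.0, -0.0, -1.0]]
force: [-0.8, -0.5, -2.3]
finger_gap: 12.7
finger_force: 77.9
```

Run:
```python
from h import *
s=arm.get_state();print(s["tool_pos"],s["force"],s["finger_gap"])
w=capture("wrist")[...,::-1];sc=capture("scene")[...,::-1]
c=lambda i,x,y:cv2.resize(i[y:y+150,x:x+200],None,fx=3,fy=3,interpolation=cv2.INTER_CUBIC)
x=np.vstack([w[120:320,160:480].repeat(1,0),sc[100:260,100:420][:160]]);cv2.imwrite("pics/l.png",cv2.resize(x,None,fx=1.6,fy=1.6))
im=capture("top")[...,::-1];h=cv2.cvtColor(np.ascontiguousarray(im),cv2.COLOR_BGR2HSV)
k=cv2.inRange(h,(5,70,70),(20,200,230))
t=onz;print("mat guesses",[t("top",p,4).round(1) for p in((307.5,236),)])
```

```text
[ 461.40964579 -203.49448279  181.72062089] [-0.78777275 -0.54801348 -2.31101303] 12.693477998832622
mat guesses [array([454. ,  56.6,   4. ])]
```

View pics/l.png

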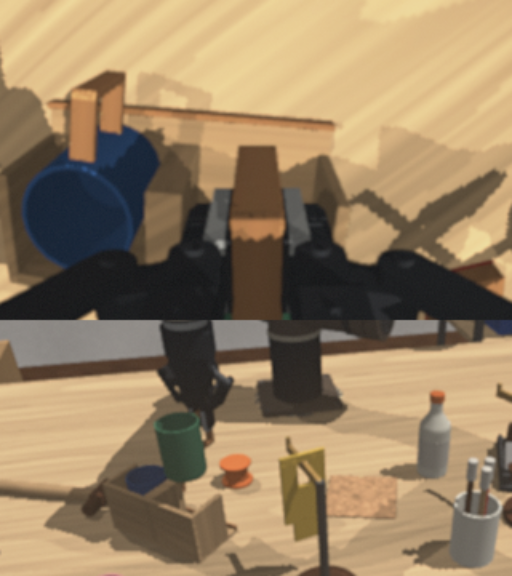

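Top half: the handle is held cleanly, and the blue mug is still in place. Bottom half: the green mug hangs from the gripper above the caddy, essentially upright.

```bash
python3 d.py 428.8 107.2 150 28
```

```text
at [ 460.5 -202.9  179.7] yang 53.5 row [20.99 23.03  3.05] yaw 25.47
```

>>> {"method": "carry_out", "body": {
  "commands": [
    [2,2,0,2],
    [4.5,5,0,5],
    [7.5,8,0,9],
    [10.5,11,0,13],
    [13,14,0,17],
    [15.5,17,0,20],
    [18,20,0,23],
    [20,22,0,25.5]
  ]
}}

```text
t: 5.6
tool_pos: [430.6, 94.3, 180.3]
tcp_rot: [[-0.468, 0.884, -0.003], [0.884, 0.468, 0.001], [0.002, -0.002, -1.0]]
force: [0.0, 0.3, -2.1]
finger_gap: 12.7
finger_force: 78.1
```

>>> {"method": "carry_out", "body": {
  "commands": [
    [0,0,1,0],
    [0,0,1,0],
    [0,0,1,0],
    [0,0,1,0]
  ]
}}

```text
t: 6.0
tool_pos: [432.0, 91.3, 171.6]
tcp_rot: [[-0.468, 0.884, -0.001], [0.884, 0.468, -0.0], [0.0, -0.001, -1.0]]
force: [0.6, -0.3, -1.4]
finger_gap: 12.6
finger_force: 78.0
```

```bash
python3 d.py 428.8 107.2 60 28;python3 - <<'E'
from h import *
s=arm.get_state()
im=np.ascontiguousarray(capture("top")[...,::-1]);h=cv2.cvtColor(im,cv2.COLOR_BGR2HSV)
m=cv2.inRange(h,(60,70,20),(90,255,255));k,L,S,C=cv2.connectedComponentsWithStats(m)
print([(S[j],C[j]) for j in range(1,k) if S[j,4]>80])
sc=capture("scene")[...,::-1]
cv2.imwrite("pics/m.png",cv2.resize(np.hstack([sc[80:280,200:460],im[160:360,200:460]]),None,fx=1.5,fy=1.5))
E
```

```text
at [432.   91.3 171.6] yang 27.9 row [ 1.56  0.47 11.16] yaw -0.11
[(array([312, 214,  14,  29, 248], dtype=int32), array([318.25      , 228.09274194]))]
```

View pics/m.png

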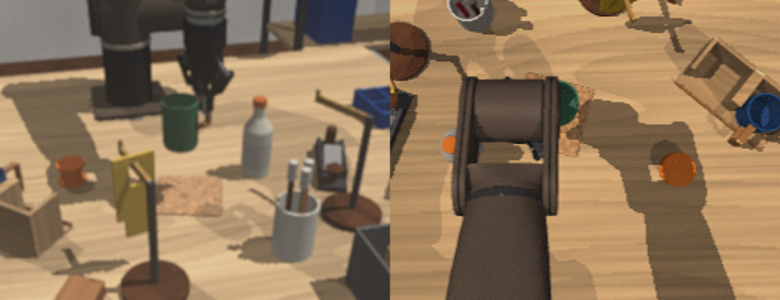

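The mug is upright above the mat and clear of the bottle. I'll lower it.

>>> {"method": "carry_out", "body": {
  "commands": [
    [0.8,0.2,3,0],
    [1.6,0.5,6,0],
    [1.6,0.5,8,0],
    [1.6,0.5,10,0],
    [1.6,0.5,11,0],
    [1.6,0.5,11.2,0],
    [1.6,0.5,11.2,0]
  ]
}}

```text
t: 6.8
tool_pos: [429.3, 108.4, 60.3]
tcp_rot: [[-0.469, 0.883, 0.001], [0.883, 0.469, -0.0], [-0.0, 0.001, -1.0]]
force: [1.1, -0.6, -1.7]
finger_gap: 12.8
finger_force: 78.1
```

>>> {"method": "carry_out", "body": {
  "commands": [
    [0,0,0.2,0],
    [0,0,0.4,0],
    [0,0,0.6,0],
    [0,0,0.6,0]
  ]
}}

```text
t: 7.2
tool_pos: [428.7, 108.7, 53.8]
tcp_rot: [[-0.469, 0.883, -0.0], [0.883, 0.469, -0.0], [-0.0, -0.0, -1.0]]
force: [-1.0, 0.3, -2.6]
finger_gap: 12.6
finger_force: 78.1
```

>>> {"method": "carry_out", "body": {
  "commands": [
    [0,0,0.1,0],
    [0,0,0.2,0],
    [0,0,0.2,0],
    [0,0,0.2,0]
  ]
}}

```text
t: 7.6
tool_pos: [429.2, 108.9, 53.0]
tcp_rot: [[-0.469, 0.883, 0.0], [0.883, 0.469, 0.0], [0.0, 0.0, -1.0]]
force: [-3.0, 1.7, 5.7]
finger_gap: 12.9
finger_force: 79.0
```

>>> {"method": "carry_out", "body": {
  "commands": [
    [0,0,0.1,0],
    [0,0,0.1,0],
    [0,0,0.1,0]
  ]
}}

```text
t: 7.9
tool_pos: [429.3, 109.1, 52.9]
tcp_rot: [[-0.469, 0.883, -0.0], [0.883, 0.469, 0.0], [0.001, -0.0, -1.0]]
force: [-6.6, 1.1, 12.2]
finger_gap: 12.6
finger_force: 79.8
```

Contact. I'll let go, wait, then rise.

>>> {"method": "carry_out", "body": {
  "commands": [
    [0,0,0,0],
    [0,0,0,0],
    [0,0,0,0],
    [0,0,0,0],
    [0,0,0,0],
    [0,0,0,0],
    [0,0,0,0]
  ],
  "fingers": 5
}}

```text
t: 8.6
tool_pos: [428.8, 108.7, 50.8]
tcp_rot: [[-0.469, 0.883, -0.0], [0.883, 0.469, -0.0], [0.0, -0.0, -1.0]]
force: [-0.9, 0.0, 0.1]
finger_gap: 49.8
finger_force: 0.0
```

>>> {"method": "carry_out", "body": {
  "commands": [
    [0,0,-1,0],
    [0,0,-4,0],
    [0,0,-8,0],
    [0,0,-12,0],
    [0,0,-16,0],
    [0,0,-18,0],
    [0,0,-18,0],
    [0,0,-18,0]
  ]
}}

```text
t: 9.4
tool_pos: [428.6, 108.7, 230.9]
tcp_rot: [[-0.469, 0.883, 0.001], [0.883, 0.469, -0.0], [-0.0, 0.0, -1.0]]
force: [-0.5, -0.2, 0.1]
finger_gap: 50.3
finger_force: 0.0
```

Run:
```python
from h import *
s=arm.get_state();print(s["tool_pos"])
im=np.ascontiguousarray(capture("wrist")[...,::-1]);cv2.imwrite("pics/w2.png",im)
a=np.radians(118);g=np.array([456,56,0])
for r,z in((0,94),(33,94),(-33,94),(71,85),(33,85)):print(r,proj("wrist",g+[r*np.cos(a),r*np.sin(a),z],s).round())
cv2.imwrite("pics/w2z.png",cv2.resize(im[160:320,220:420],None,fx=4,fy=4,interpolation=cv2.INTER_CUBIC)[:600])
```

```text
[428.58542694 108.69634474 230.9130268 ]
0 [320. 249.]
33 [320. 218.]
-33 [320. 278.]
71 [320. 176.]
33 [320. 215.]
```

View pics/w2z.png

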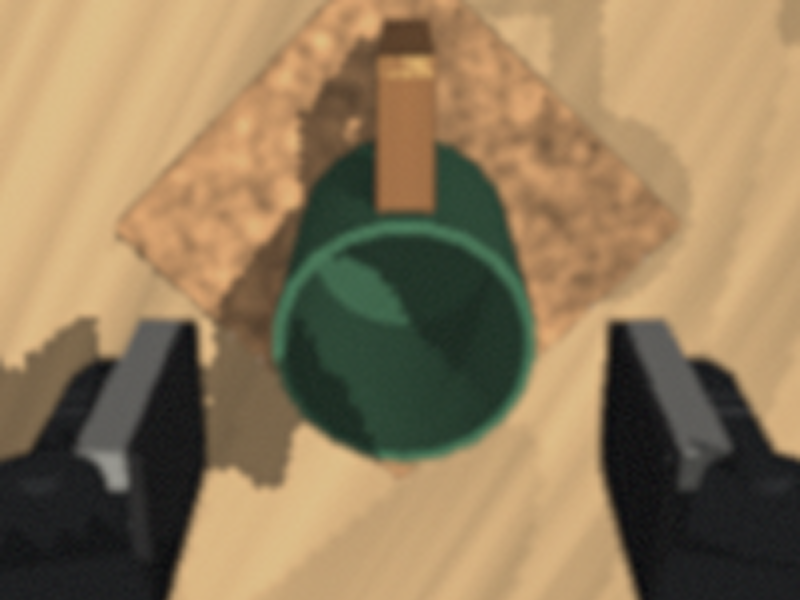

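The mug stands upright on the mat. Zoomed, the rim centre is at (405,342), the handle points straight up at column 406, and the mat corners are at (117,230), (683,222) and (400,475).

```bash
python3 - <<'E'
from h import *
s=arm.get_state()
f=lambda u,v,z:onz("wrist",(220+u/4-.4,160+v/4-.4),z,s)
g=f(405,342,94);i=f(406,212,85);o=f(406,67,85);L=f(117,230,4);R=f(683,222,4)
print(g,i,o,"mat",(L+R)/2,L,R,np.linalg.norm(L-R))
for a,b in((g,i),(i,o),(g,o)):
    w=(b-a)[:2];print(np.hypot(*w),np.degrees(np.arctan2(w[1],w[0])))
E
python3 d.py 456.5 57 230.9 28
```

```text
[453.65460006  60.89795955  94.        ] [439.55542815  87.92543898  85.        ] [422.7394764  119.53999698  85.        ] mat [452.27328548  59.76900677   4.        ] [373.38078133  16.28439298   4.        ] [531.16578963 103.25362057   4.        ] 180.16591073333487
30.48395140432831 117.54927601221956
35.8086094490077 118.00874938641468
66.29203138649464 117.7974653853617
at [428.  108.7 229.7] yang 28.0 row [-5.9   0.1  -0.13] yaw -0.03
```

>>> {"method": "carry_out", "body": {
  "commands": [
    [-2,0,0,0],
    [-4,0,0,0],
    [-5.6,0,0,0],
    [-5.6,0,0,0],
    [-5.6,0,4,0],
    [-5.6,0,8,0],
    [-5.6,0,9,0],
    [-5.6,0,9,0]
  ],
  "fingers": 8.54
}}

```text
t: 10.25
tool_pos: [452.8, 59.9, 138.3]
tcp_rot: [[-0.469, 0.883, -0.006], [0.883, 0.469, 0.001], [0.004, -0.005, -1.0]]
force: [-0.7, 0.1, 0.2]
finger_gap: 85.6
finger_force: 0.0
```

Run:
```python
from h import *
s=arm.get_state();print(s["tool_pos"],s["finger_gap"])
im=np.ascontiguousarray(capture("wrist")[...,::-1]);cv2.imwrite("pics/w3.png",cv2.resize(im[120:400,120:520],None,fx=2,fy=2))
```

```text
[452.78699385  59.86991622 138.30813111] 85.58967329757554
```

View pics/w3.png

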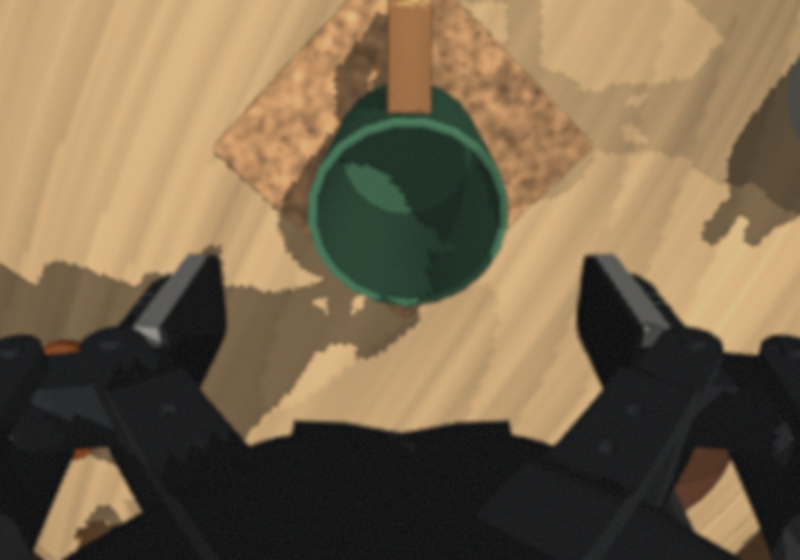

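Rim centre is at crop pixel (408,210), between the fingertips at columns 221 and 578. It's centred to within a few mm.

```bash
python3 - <<'E'
from h import *
s=arm.get_state();print(onz("wrist",(324-.3,225-.3),94,s),s["tool_pos"])
E
python3 d.py 454.7 59.5 45 28
```

```text
[456.7358239   60.09176574  94.        ] [454.56770035  59.65956395 140.53850528]
at [454.6  59.7 140.5] yang 28.0 row [-0.03  0.02  9.55] yaw -0.0
```

>>> {"method": "carry_out", "body": {
  "commands": [
    [0,0.2,3,0],
    [0,0.2,6,0],
    [0,0.2,8,0],
    [0,0.2,9.5,0],
    [0,0.2,9.5,0],
    [0,0.2,9.5,0]
  ]
}}

```text
t: 10.9
tool_pos: [458.5, 60.2, 47.7]
tcp_rot: [[-0.469, 0.883, 0.003], [0.883, 0.469, -0.0], [-0.002, 0.003, -1.0]]
force: [0.9, 0.1, 0.8]
finger_gap: 85.7
finger_force: 0.0
```

>>> {"method": "carry_out", "body": {
  "commands": [
    [0,0,0,0],
    [0,0,0,0],
    [0,0,0,0],
    [0,0,0,0],
    [0,0,0,0],
    [0,0,0,0]
  ],
  "fingers": 0,
  "newtons": 60
}}

```text
t: 11.5
tool_pos: [458.7, 60.0, 48.3]
tcp_rot: [[-0.469, 0.883, 0.004], [0.883, 0.469, -0.001], [-0.002, 0.003, -1.0]]
force: [-1.2, -0.6, 6.8]
finger_gap: 66.1
finger_force: 66.7
```

>>> {"method": "carry_out", "body": {
  "commands": [
    [0,0,-0.5,0],
    [0,0,-2,0],
    [0,0,-5,0],
    [0,0,-9,0],
    [0,0,-13,0],
    [0,0,-17,0],
    [0,0,-20,0],
    [0,0,-20,0]
  ]
}}

```text
t: 12.3
tool_pos: [459.4, 60.0, 252.0]
tcp_rot: [[-0.469, 0.883, 0.011], [0.883, 0.469, -0.001], [-0.006, 0.01, -1.0]]
force: [0.4, -0.5, -0.9]
finger_gap: 66.0
finger_force: 67.3
```

```bash
python3 d.py 488.5 236.6 245 28
```

```text
at [459.4  60.  252. ] yang 28.0 row [14.23 10.84  0.71] yaw -0.01
```

>>> {"method": "carry_out", "body": {
  "commands": [
    [0,0,-2.5,0],
    [3,2.5,-2.5,0],
    [6,5,-2.5,0],
    [9,7,-2.5,0],
    [12,9,-2.5,0],
    [14.1,10.8,-2.5,0],
    [14.1,10.8,-2.5,0],
    [14.1,10.8,-2.5,0]
  ]
}}

```text
t: 13.1
tool_pos: [485.1, 235.4, 269.0]
tcp_rot: [[-0.47, 0.882, -0.003], [0.882, 0.47, -0.001], [0.0, -0.003, -1.0]]
force: [0.5, 0.2, -2.7]
finger_gap: 65.9
finger_force: 67.6
```

```bash
python3 d.py 488.5 236.6 245 28
python3 - <<'E'
from h import *
s=arm.get_state();print(s["qd"].round(1))
im=np.ascontiguousarray(capture("wrist")[...,::-1]);cv2.imwrite("pics/w4.png",im)
u=np.array([np.cos(np.radians(-152)),np.sin(np.radians(-152)),0]);p=np.array([580,341,0])
for r,z in((0,207),(50,207),(107,207),(114,218)):print(r,proj("wrist",p+r*u+[0,0,z],s).round())
E
```

```text
at [485.1 235.4 269. ] yang 28.1 row [-0.06  0.36  2.4 ] yaw 0.06
[-1.6 -1.   0.4 -0.1  0.1 -0. ]
0 [500. 152.]
50 [441. 149.]
107 [361. 146.]
114 [352. 148.]
```

View pics/w4.png

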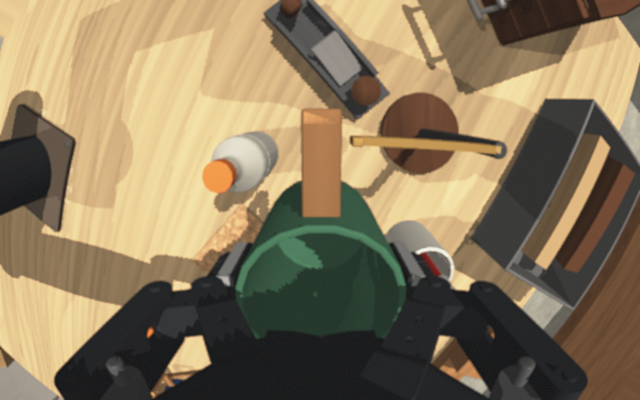

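The peg tip is seen at (352,141) and the post top at (503,149), a few mm from prediction. The handle strap runs along column 322 from row 110 to row 216. I'm at the 10-picture limit, so I'll work by numbers from here.

Run:
```python
from h import *
s=arm.get_state();Q=np.array(s["tcp_rot"]);T=lambda X:(Q.T@(X-s["tool_pos"])).round(1)
zu=s["tool_pos"][2]-44.3
e=onz("wrist",(352,141),218,s);p=onz("wrist",(503,149),207,s);print("tip",e,T(e),"post",p,T(p),np.hypot(*(e-p)[:2]),np.degrees(np.arctan2(*(p-e)[1::-1])))
mid=onz("wrist",(430,143),207,s);print("mid",T(mid))
for v,z in((110,81),(216,81)):x=onz("wrist",(322,v),zu+z,s);print("strap",T(x))
print("expected tip T",T(np.array([484.4,291,218])),"post",T(np.array([580.5,341.5,207])))
```

```text
tip [477.8358196  290.70867844 218.        ] [52.8 19.8 51.3] post [581.29275908 343.75722751 207.        ] [ 51.1 136.1  62. ] 116.2647276072704 27.146922755702533
mid [52.2 75.2 62.1]
strap [ 70.2   0.6 -36.7]
strap [ 32.9   0.6 -36.7]
expected tip T [50.  25.7 51.3] post [ 49.5 134.3  62. ]
```

>>> {"method": "carry_out", "body": {
  "commands": [
    [0.2,0,2,0],
    [0.2,0,4,0],
    [0.2,0,6,0],
    [0.2,0,7,0],
    [0.2,0,7,0],
    [0.2,0,7,0]
  ]
}}

```text
t: 13.75
tool_pos: [485.5, 236.7, 201.5]
tcp_rot: [[-0.468, 0.884, 0.001], [0.884, 0.468, 0.0], [-0.0, 0.001, -1.0]]
force: [-0.2, 0.3, -1.5]
finger_gap: 66.2
finger_force: 67.6
```

```bash
cat > c.py <<'E'
from h import *
s=arm.get_state();Q=np.array(s["tcp_rot"]);T=lambda X:(Q.T@(X-s["tool_pos"])).round(1)
im=np.ascontiguousarray(capture("wrist")[...,::-1]);cv2.imwrite("pics/c%d.png"%(s["t"]*100),im)
h=cv2.cvtColor(im,cv2.COLOR_BGR2HSV)
print(s["tool_pos"].round(1),s["force"].round(1),"tip T",T(np.array([481.2,290.8,218])),"post T",T(np.array([581,342.7,207])))
a=proj("wrist",np.array([481.2,290.8,218.]),s);b=proj("wrist",np.array([581,342.7,207.]),s);print(a,b)
for k in(.2,.4,.6,.8):
    u,v=(a+k*(b-a)).round().astype(int);c=im[v-25:v+26,u].astype(int);y=c[:,2]-c[:,0]
    # brass: strong red-minus-blue rows
    r=np.where(y>85)[0];print(k,u,"brass rows",(r+v-25).tolist())
E
python3 c.py
```

```text
[485.5 236.7 201.5] [-0.2  0.3 -1.5] tip T [ 49.8  21.6 -16.5] post T [ 48.9 134.   -5.5]
[372.68030641 161.44809684] [559.79150937 167.98493834]
0.2 410 brass rows [150, 151, 152, 153, 154, 155, 156, 157, 158, 159, 160, 161, 162]
0.4 448 brass rows [152, 153, 154, 155, 156, 157, 158, 159, 160, 161, 162, 163, 164, 184]
0.6 485 brass rows [155, 156, 157, 158, 159, 160, 161, 162, 163, 164, 165, 166, 167, 183]
0.8 522 brass rows [143, 144, 145, 158, 159, 160, 161, 162, 163, 164, 165, 166, 167, 168, 169, 170, 185, 186, 187]
```

Run:
```python
from h import *
s=arm.get_state();Q=np.array(s["tcp_rot"])
for u,v in((410,156),(448,158),(485,161),(522,164)):
    print((Q.T@(onz("wrist",(u,v),207,s)-s["tool_pos"])).round(1))
```

```text
[51.  41.  -4.9]
[50.6 60.2 -4.8]
[50.  81.1 -4.8]
[ 49.6 105.1  -4.7]
```

>>> {"method": "carry_out", "body": {
  "commands": [
    [0.1,1,0,0],
    [0.1,2,0,0],
    [0.1,3,0,0],
    [0.1,4,0,0],
    [0.1,5,0,0],
    [0.1,6,0,0],
    [0.1,7,0,0],
    [0.1,7.8,0,0]
  ]
}}

```text
t: 14.6
tool_pos: [554.3, 275.0, 200.7]
tcp_rot: [[-0.469, 0.883, -0.0], [0.883, 0.469, -0.0], [0.0, -0.0, -1.0]]
force: [1.2, -0.3, -2.6]
finger_gap: 65.8
finger_force: 67.7
```

>>> {"method": "carry_out", "body": {
  "commands": [
    [0,0,0,0],
    [0,0,0,0],
    [0,0,0,0]
  ]
}}

```text
t: 14.9
tool_pos: [553.2, 274.5, 200.7]
tcp_rot: [[-0.469, 0.883, -0.0], [0.883, 0.469, -0.0], [0.0, -0.001, -1.0]]
force: [-0.2, 0.4, -1.7]
finger_gap: 65.8
finger_force: 67.7
```

```bash
python3 c.py
```

```text
[553.2 274.5 200.7] [-0.2  0.4 -1.7] tip T [ 48.2 -55.9 -17.2] post T [47.2 56.5 -6.3]
[190.94597874 167.27412529] [441.60213129 165.42687286]
0.2 241 brass rows [149, 153, 154, 155, 156, 157, 158, 159, 160, 161, 162, 163, 164, 165, 166, 167, 178]
0.4 291 brass rows [149, 167, 184]
0.6 341 brass rows [154, 155, 156, 157, 158, 159, 160, 161, 162, 163, 164, 165, 166, 167]
0.8 391 brass rows [155, 156, 157, 158, 159, 160, 161, 162, 163, 164, 165, 166, 167, 168, 182]
```

Threaded with no contact force. I'll lower it onto the peg.

>>> {"method": "carry_out", "body": {
  "commands": [
    [0,0,0.7,0],
    [0,0,1.4,0],
    [0,0,2,0],
    [0,0,2.1,0],
    [0,0,2.1,0]
  ]
}}

```text
t: 15.45
tool_pos: [553.2, 274.5, 179.1]
tcp_rot: [[-0.469, 0.883, -0.001], [0.883, 0.469, -0.0], [0.0, -0.001, -1.0]]
force: [0.1, 0.6, -1.0]
finger_gap: 65.8
finger_force: 67.7
```

>>> {"method": "carry_out", "body": {
  "commands": [
    [0,0,0.1,0],
    [0,0,0.2,0],
    [0,0,0.3,0],
    [0,0,0.3,0]
  ]
}}

```text
t: 15.85
tool_pos: [553.5, 274.6, 176.8]
tcp_rot: [[-0.469, 0.883, -0.0], [0.883, 0.469, 0.0], [0.0, -0.0, -1.0]]
force: [-0.4, 0.2, -1.7]
finger_gap: 66.0
finger_force: 67.7
```

>>> {"method": "carry_out", "body": {
  "commands": [
    [0,0,0.1,0],
    [0,0,0.2,0],
    [0,0,0.2,0],
    [0,0,0.2,0]
  ]
}}

```text
t: 16.25
tool_pos: [553.7, 274.7, 175.9]
tcp_rot: [[-0.469, 0.883, 0.001], [0.883, 0.469, 0.0], [0.0, 0.001, -1.0]]
force: [-2.8, -1.1, 3.8]
finger_gap: 65.9
finger_force: 68.1
```

>>> {"method": "carry_out", "body": {
  "commands": [
    [0,0,0.1,0],
    [0,0,0.2,0],
    [0,0,0.2,0],
    [0,0,0.2,0]
  ]
}}

```text
t: 16.65
tool_pos: [553.8, 274.8, 175.4]
tcp_rot: [[-0.47, 0.883, 0.001], [0.883, 0.47, 0.001], [0.0, 0.001, -1.0]]
force: [-5.1, -2.8, 11.3]
finger_gap: 66.4
finger_force: 68.6
```

The mug rests on the peg at 175.9, as expected. Releasing.

>>> {"method": "carry_out", "body": {
  "commands": [
    [0,0,-0.1,0],
    [0,0,-0.1,0],
    [0,0,-0.1,0],
    [0,0,-0.1,0],
    [0,0,-0.1,0],
    [0,0,-0.1,0],
    [0,0,-0.1,0],
    [0,0,-0.1,0]
  ],
  "fingers": 8.54
}}

```text
t: 17.45
tool_pos: [553.6, 274.6, 173.8]
tcp_rot: [[-0.469, 0.883, 0.0], [0.883, 0.469, -0.0], [-0.0, 0.0, -1.0]]
force: [0.1, 0.3, 0.2]
finger_gap: 85.5
finger_force: 0.0
```

>>> {"method": "carry_out", "body": {
  "commands": [
    [0,0,-1,0],
    [0,0,-2,0],
    [0,0,-4,0],
    [0,0,-7,0],
    [0,0,-10,0],
    [0,0,-13,0],
    [0,0,-16,0],
    [0,0,-18,0]
  ]
}}

```text
t: 18.25
tool_pos: [554.1, 274.8, 358.5]
tcp_rot: [[-0.469, 0.883, 0.005], [0.883, 0.469, 0.002], [-0.001, 0.005, -1.0]]
force: [0.4, 0.4, -0.1]
finger_gap: 85.7
finger_force: 0.0
```

>>> {"method": "carry_out", "body": {
  "commands": [
    [-2,-1,0,0],
    [-5,-2,0,0],
    [-9,-3,0,0],
    [-13,-3,0,0],
    [-17,-3,0,0],
    [-20,-3,0,0],
    [-20,-3,0,0],
    [-20,-3,0,0]
  ]
}}

```text
t: 19.05
tool_pos: [621.0, 83.5, 354.8]
tcp_rot: [[-0.468, 0.884, 0.001], [0.884, 0.468, 0.0], [0.0, 0.001, -1.0]]
force: [-0.3, 0.0, 0.3]
finger_gap: 85.4
finger_force: 0.0
```

Run:
```python
from h import *
s=arm.get_state();print(s["t"],s["tool_pos"],s["force"])
for n in("top","scene","wrist"):
    im=np.ascontiguousarray(capture(n)[...,::-1]);cv2.imwrite(f"pics/f_{n}.png",im)
    m=cv2.inRange(cv2.cvtColor(im,cv2.COLOR_BGR2HSV),(60,70,20),(90,255,255));k,L,S,C=cv2.connectedComponentsWithStats(m)
    print(n,[(S[j].tolist(),C[j].round(1).tolist()) for j in range(1,k) if S[j,4]>60])
    X=np.array([531.5,317,160.]);print("expect near",proj(n,X,s).round(), "upright body", proj(n,np.array([554,274,177.]),s).round())
```

```text
19.05 [621.00202642  83.46399006 354.77833405] [-0.28117987  0.00802385  0.34072443]
top [([195, 181, 33, 37, 694], [211.9, 197.1])]
expect near [198. 203.] upright body [214. 192.]
scene []
expect near [426. 165.] upright body [415. 165.]
wrist [([318, 0, 63, 31, 1465], [348.5, 12.3])]
expect near [347. -35.] upright body [349.  -4.]
```

>>> {"method": "carry_out", "body": {
  "commands": [
    [-5,-3,-2,0],
    [-9,-6,-3,0],
    [-13,-9,-3,0],
    [-16,-12,-3,0],
    [-18,-15,-3,0],
    [-18,-15,-3,0],
    [-18,-15,-3,0],
    [-18,-15,-3,0]
  ]
}}

```text
t: 20.0
tool_pos: [573.2, -143.9, 384.1]
tcp_rot: [[-0.471, 0.882, 0.001], [0.882, 0.471, 0.0], [0.0, 0.001, -1.0]]
force: [0.6, -0.2, -0.4]
finger_gap: 85.3
finger_force: 0.0
```

>>> {"method": "carry_out", "body": {
  "commands": [
    [0,0,0,0],
    [0,0,0,0],
    [0,0,0,0],
    [0,0,0,0],
    [0,0,0,0],
    [0,0,0,0],
    [0,0,0,0],
    [0,0,0,0]
  ]
}}

```text
t: 20.8
tool_pos: [572.8, -145.5, 383.8]
tcp_rot: [[-0.469, 0.883, -0.0], [0.883, 0.469, 0.0], [0.0, -0.0, -1.0]]
force: [-0.2, -0.1, -1.4]
finger_gap: 85.2
finger_force: 0.0
```

Run:
```python
from h import *
s=arm.get_state();print(s["t"],s["tool_pos"]);P={}
for n in("top","scene"):
  for rep in range(2):
    im=np.ascontiguousarray(capture(n)[...,::-1]);cv2.imwrite(f"pics/g_{n}.png",im)
    m=cv2.inRange(cv2.cvtColor(im,cv2.COLOR_BGR2HSV),(50,50,15),(95,255,255));k,L,S,C=cv2.connectedComponentsWithStats(m)
    B=[(S[j].tolist(),C[j].round(1).tolist()) for j in range(1,k) if S[j,4]>60];print(n,B)
    if B:P[n]=max(B,key=lambda b:b[0][4])[1]
if len(P)==2:print(tri(ray("top",P["top"]),ray("scene",P["scene"])))
for n in("top","scene"):
    a=cv2.imread(f"pics/{n}0.png").astype(int);b=cv2.imread(f"pics/g_{n}.png").astype(int)
    m=(abs(a-b).max(2)>40).astype("uint8");k,L,S,C=cv2.connectedComponentsWithStats(m);print(n,[S[j].tolist() for j in range(1,k) if S[j,4]>60])
```

```text
20.8 [ 572.80561348 -145.50915244  383.82558933]
top [([193, 182, 34, 36, 689], [210.9, 197.8]), ([186, 204, 14, 17, 104], [192.7, 213.7])]
top [([193, 182, 33, 36, 671], [210.6, 198.0]), ([186, 204, 14, 17, 110], [192.5, 213.7])]
scene [([421, 162, 20, 22, 219], [431.1, 172.5])]
scene [([415, 162, 26, 22, 247], [430.4, 173.1])]
(array([551.6604059 , 305.35742904, 145.44139813]), np.float64(31.38833734673937))
top [[39, 66, 490, 334, 50521], [179, 182, 47, 40, 619], [246, 197, 22, 24, 269], [223, 202, 30, 29, 532], [488, 264, 13, 10, 61], [85, 303, 32, 10, 62], [56, 304, 19, 15, 61], [0, 379, 46, 21, 696], [296, 382, 75, 18, 724]]
scene [[208, 0, 57, 103, 3728], [280, 0, 67, 109, 3810], [416, 0, 86, 27, 1310], [452, 39, 46, 47, 1083], [147, 125, 123, 84, 2798], [303, 137, 114, 21, 1212], [274, 151, 45, 11, 130], [404, 154, 37, 34, 701], [205, 198, 28, 22, 415], [370, 213, 14, 12, 94], [98, 214, 91, 50, 2174]]
```

>>> {"method": "carry_out", "body": {
  "commands": [
    [0,0,0,0],
    [0,0,0,0],
    [0,0,0,0],
    [0,0,0,0],
    [0,0,0,0],
    [0,0,0,0],
    [0,0,0,0],
    [0,0,0,0]
  ]
}}

```text
t: 21.8
tool_pos: [572.8, -145.4, 383.9]
tcp_rot: [[-0.469, 0.883, 0.0], [0.883, 0.469, -0.0], [-0.0, 0.0, -1.0]]
force: [0.4, -0.3, 0.1]
finger_gap: 85.1
finger_force: 0.0
```

>>> {"method": "carry_out", "body": {
  "commands": [
    [0,0,0,0],
    [0,0,0,0],
    [0,0,0,0],
    [0,0,0,0],
    [0,0,0,0],
    [0,0,0,0],
    [0,0,0,0],
    [0,0,0,0]
  ]
}}

```text
t: 22.6
tool_pos: [572.8, -145.4, 383.9]
tcp_rot: [[-0.469, 0.883, -0.0], [0.883, 0.469, 0.0], [0.0, -0.0, -1.0]]
force: [-0.5, -0.2, 0.2]
finger_gap: 85.5
finger_force: 0.0
```

Run:
```python
from h import *
from rig import job
im=np.ascontiguousarray(capture("top")[...,::-1]);m=cv2.inRange(cv2.cvtColor(im,cv2.COLOR_BGR2HSV),(60,70,20),(90,255,255));k,L,S,C=cv2.connectedComponentsWithStats(m)
B=[(S[j].tolist(),C[j].round(1).tolist()) for j in range(1,k) if S[j,4]>300];print(B)
if B and abs(B[0][1][0]-210)<12:print(job.hand_in())
```

```text
[([193, 183, 33, 35, 633], [210.7, 198.0])]
the job is handed in; nothing more can be done
None
```

I handed the job in at about 22.7 s, with no verdict returned: the green mug stood free on the mat about 2 mm off its centre by camera, and now hangs released on the empty hook, its height and stillness checked by camera measurements only.

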